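# Touch-test the malachite on its dop

### The job

On the steel block four stones stand on sprung dop sticks: check that the malachite one (deep green) has set by pressing lightly down on its crown with the fingertips until the stick gives several millimetres but does not reach its stop, keep it there for about two seconds, then let it spring back and draw the hand away until it is more than a hand's breadth above the stone. Only touch, do not pinch, lift or shift it or its stand, and leave the other three stones and everything else on the bench alone.

Things in the scene. Friction and masses are not known exactly. Their poses are not given: they have to be found in the camera images.
- malachite_top (a point): Crown of the deep green malachite stone: highest point, centre of a low dome 24 mm across and 9 mm high (nearly flat over its middle 14 mm). The stone sits on a sprung dop stick in its own brass stand; the point moves down with the stone. At rest it is 76 mm above the underside of its stand and 111 mm above the bench. z up.
- malachite_stand: Loose round brass stand (0.3 kg or so) of the malachite stone: foot 50 mm across, collar 20 mm across up to 34 mm high, with the dop stick upright on its axis. Origin: centre of the underside; z up.
- carnelian_top (a point): Crown of the orange-red carnelian stone: highest point, centre of a low dome 24 mm across and 9 mm high (nearly flat over its middle 14 mm). The stone sits on a sprung dop stick in its own brass stand; the point moves down with the stone. At rest it is 76 mm above the underside of its stand and 111 mm above the bench. z up.
- carnelian_stand: Loose round brass stand (0.3 kg or so) of the carnelian stone: foot 50 mm across, collar 20 mm across up to 34 mm high, with the dop stick upright on its axis. Origin: centre of the underside; z up.
- lapis_top (a point): Crown of the dark blue lapis stone: highest point, centre of a low dome 24 mm across and 9 mm high (nearly flat over its middle 14 mm). The stone sits on a sprung dop stick in its own brass stand; the point moves down with the stone. At rest it is 76 mm above the underside of its stand and 111 mm above the bench. z up.
- lapis_stand: Loose round brass stand (0.3 kg or so) of the lapis stone: foot 50 mm across, collar 20 mm across up to 34 mm high, with the dop stick upright on its axis. Origin: centre of the underside; z up.
- quartz_top (a point): Crown of the milky white quartz stone: highest point, centre of a low dome 24 mm across and 9 mm high (nearly flat over its middle 14 mm). The stone sits on a sprung dop stick in its own brass stand; the point moves down with the stone. At rest it is 76 mm above the underside of its stand and 111 mm above the bench. z up.
- quartz_stand: Loose round brass stand (0.3 kg or so) of the quartz stone: foot 50 mm across, collar 20 mm across up to 34 mm high, with the dop stick upright on its axis. Origin: centre of the underside; z up.
- malachite_dop (a joint): How far the malachite stone is pressed down into its stand (m): 0 at rest, 0.014 at the hard stop. The spring begins to give at about 2 N and stiffens by 0.5 N per mm: about 5 N at 6 mm, 9 N at the stop. It springs back by itself.
- block: Heavy steel transfer block, fixed to the bench, 90 mm (x) by 320 mm (y) by 35 mm high; origin at the centre of its underside. The four stands stand on its top in one row along its y axis, 75 mm apart, in any order of stones.
- slab: Loose malachite slab with light and dark bands, 60 x 90 x 9 mm, lying flat on the bench; origin centre of underside. A bystander (not the malachite stone on the dop).
- dish: Green glass specimen dish, 90 mm across, 28 mm high, loose on the bench; origin centre of underside. A bystander.
- pin_vise: Brass pin vise, 12 mm thick, about 106 mm long along its x, lying on the bench; origin under its middle. A bystander.
- brush: Hand brush 160 mm long, lying along its x on the bench. A bystander.
Not all that is in view belongs to the job. What is shaped like the carnelian_stand but pink is not meant. What is shaped like the malachite_stand but pink is not meant.

How it is judged:
By the outcome, as a careful person would: the job done as asked, in the order asked, and still so for the second after the job is handed in, with the robot touching nothing.
It also fails if it takes over 32 s, if anything falls off the work surface, if the arm or the gripper's body presses on something with over 40 N, if the wrist force passes 120 N, or if a joint passes its speed limit or range.

### The arm

A 7-joint arm with a two-finger parallel gripper is mounted at the origin on the work surface. World frame = base frame: x ahead of the robot, y to its left, z up, the work surface at z = 0. Lengths are in m, angles in rad, forces in N, time in s.
With the tool pointing down it reaches from about 0.35 to 0.775 m from the base axis. Payload 3.1 kg.
Tool frame: the origin (TCP) lies between the finger pads; the fingertips stand 8 mm ahead of it and the grasp point (between the pads) lies 11 mm behind it; z points along the fingers, x is the direction in which the jaws open and shut, and the axes are right-handed (so a half turn about z gives the same grasp; the last joint's range is limited). The gripper opens to 85 mm and grips with 20 to 120 N. Pads are 22 mm wide; open, the fingers measure 114 mm over their backs; the gripper's body (76 mm by 85 mm) begins 54 mm behind the grasp point. The pads swing forward as they close: fully open they stand 13 mm farther back than shut.
Start: joints at [-1.159, 0.311, 0.014, 1.512, -0.004, 1.319, -0.027], TCP at [0.241, 0.494, 0.239] pointing down, gripper open.
Joint ranges: [-2.7, 2.7], [-0.3, 1.91], [-1.27, 1.3], [0.12, 2.57], [-1.44, 4.58], [0.2, 2.03], [-3.05, 3.05]. Speed limits (rad/s): [2.79, 2.79, 3.14, 3.14, 3.14, 3.14, 3.14].

### API

Orientations are given as a 3x3 rotation matrix whose columns are the frame's x, y, z axes.
In Python, from station import monitor, viewer, order gives the robot as it stands.
- The arm moves only by the tool arm_command, never from a script. Its argument "commands" is a list of rows, each a list of 2 entries, a list of its own where there are three numbers: the shift along the tool's x, y, z each as a share of 2 cm, from -1 to 1, then the turn, a rotation vector about the tool's x, y, z each as a share of pi rad, from -1 to 1. A call has 1 to 20 rows; each row shifts and turns the commanded pose from where the row before left it, along the tool's axes as they then stand; what a row does not reach is not made up. A row lasts 1/10 s, in which the tool goes at most 50 mm and 8.59 degrees, less where a joint would pass 70% of its speed; a pose out of reach is approached as far as the arm can. A call with a number of a shift or a turn outside -1 to 1 is refused whole. A call with a gripper value outside its range is refused whole. "jaw" is the closure in counts, from 0 (fully open) to 255 (shut), set as the call begins (left out, the last holds). The fingers move at their own pace and stop on an object; the grip force is fixed at half the most. Time passes only in rows, so rows that do not move let the fingers close. It gives the time, the measured TCP pose, the force and the opening at its end, in the units of the state.
- monitor.get_state(): the state, without advancing time (a new reading comes with each control period).
- viewer.read_camera(name): name is "scene" or "side" or "wrist"; returns a dict with "color" (420x560x3 uint8, red, green, blue), "fx", "fy", "cx", "cy" (pixels), "R" (3x3) and "t" (3): a world point X has camera coordinates R X + t; the wrist camera has in their place "hand_eye" (4x4, takes a point from camera to tool coordinates, whose origin is the TCP and whose axes are the tool frame's). Camera axes: x right, y down, z forward; pixel columns grow to the right and rows downward; lengths in m; the calibration is good to about 2 mm. A picture is of the moment at which its call begins: read the wrist's pose just before it. There is no depth.
- order.close_job(): hands the job in, once; it reports no verdict.
The state is a dict: "clock": time; "qpos": joint angles; "qvel": joint speeds; "joint_torque": joint torques, N m; "tcp_pos": TCP position; "ee_rot": TCP orientation; "ft_force": force on the tool from outside, world axes, zero at the start; "torque": the same for the moment, N m; "opening": finger opening in m.
Only numpy, scipy, OpenCV 4.12 (cv2) and the standard library are available. Lean on these libraries where they do the work, as an engineer would, in place of code of your own. Each camera call takes 0.05 s, during which the arm holds its last target.

## Working session

There is one attempt and no reset: what is moved stays moved. The work goes in short steps, Python scripts to look and compute and a tool call to move; the robot and the scene stay as the last step left them, time stands still between calls to the robot, and variables do not carry over. Pictures are saved under pics/ and viewed, and the job is handed in when it is done.

Besides the shell and the picture viewer there is one more tool, called after "Emit:" by a JSON object that holds its "method" and its "body". arm_command: Moves the arm, as the interface text tells. Shift numbers are shares of 2 cm and turn numbers shares of pi rad, none past 1 either way. Its arguments: {"type":"object","properties":{"commands":{"type":"array","items":{"type":"array"}},"jaw":{"type":"number"}},"required":["commands"]}

```bash
mkdir -p pics; python3 - <<'E'
from station import monitor, viewer
import cv2,numpy as np
s=monitor.get_state()
for k,v in s.items(): print(k,np.round(v,4).tolist())
for n in("scene","side","wrist"):
    c=viewer.read_camera(n); cv2.imwrite(f"pics/{n}0.png",c["color"][:,:,::-1])
    np.savez(f"pics/{n}0.npz",**c)
    print(n,c["fx"],c["cx"],c["cy"],[np.round(c[k],3).tolist() for k in c if k in("R","t","hand_eye")])
E
```

```text
clock 0.0
qpos [-1.1587, 0.3118, 0.014, 1.5131, -0.0044, 1.3192, -0.0272]
qvel [0.0, 0.0006, 0.0003, -0.0004, 0.001, -0.0004, -0.0007]
joint_torque [-0.0001, -37.9914, 0.1457, -23.059, 0.012, 0.0136, -0.0]
tcp_pos [0.2408, 0.4937, 0.2382]
ee_rot [[0.4383, 0.8988, -0.001], [0.8988, -0.4383, -0.0022], [-0.0024, 0.0001, -1.0]]
ft_force [-0.9904, 0.2666, -0.1137]
torque [-0.0041, -0.0145, -0.0541]
opening 0.0857
scene 403.01092457730647 278.22340093498946 205.0170738565109 [[[-0.702, 0.712, 0.018], [0.549, 0.557, -0.623], [-0.454, -0.428, -0.782]], [0.462, -0.271, 1.522]]
side 407.30892782876737 280.65189396541473 208.49132216148678 [[[0.762, -0.647, 0.019], [-0.42, -0.517, -0.746], [0.493, 0.56, -0.666]], [-0.48, 0.312, 0.884]]
wrist 346.8059714177619 281.36008222614595 211.05431266238395 [[[1.0, -0.001, 0.0, 0.0], [0.001, 0.962, 0.273, -0.069], [-0.001, -0.273, 0.962, -0.134], [0.0, 0.0, 0.0, 1.0]]]
```

View pics/scene0.png

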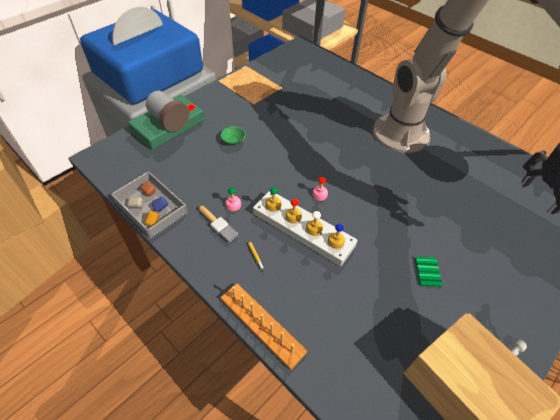

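View pics/side0.png

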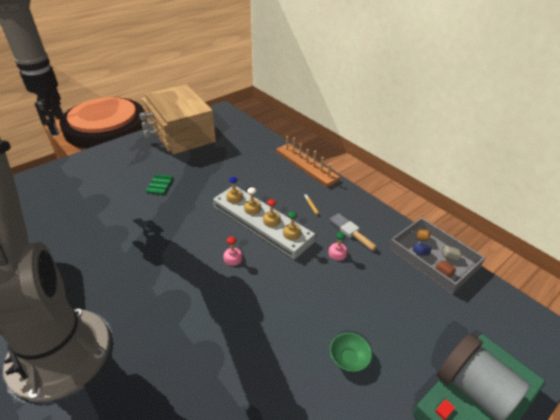

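View pics/wrist0.png

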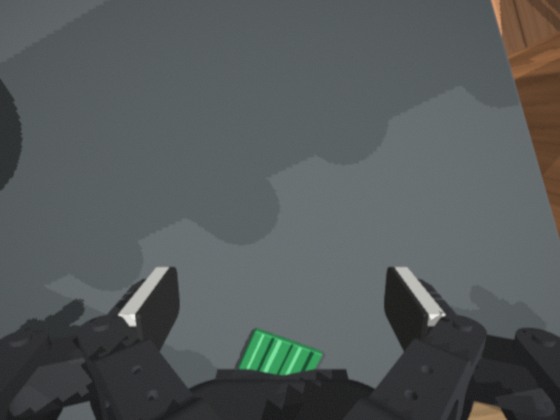

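Possible malachite candidates in the scene view:
- Green stone on a brass stand on the block, about (274,191).
- Green stone on a pink stand, about (232,190). This is a decoy.
- Green dish, (233,136).
- Banded slab, (428,271).

I choose the one on the block. In the side view it is at about (292,215), with the pink decoy at (340,238). Next I'll check it in close crops and triangulate.

```bash
cat > h.py <<'E'
import numpy as np,cv2
def load(n): return dict(np.load(f"pics/{n}.npz"))
def proj(c,X):
    p=c["R"]@np.asarray(X,float)+c["t"]; return np.array([c["fx"]*p[0]/p[2]+c["cx"],c["fy"]*p[1]/p[2]+c["cy"]])
def ray(c,uv):
    d=np.array([(uv[0]-c["cx"])/c["fx"],(uv[1]-c["cy"])/c["fy"],1.]); return -c["R"].T@c["t"],c["R"].T@d
def onz(c,uv,z):
    o,d=ray(c,uv); return o+d*(z-o[2])/d[2]
def tri(c1,u1,c2,u2):
    A=[];b=[]
    for c,u in((c1,u1),(c2,u2)):
        o,d=ray(c,u); d/=np.linalg.norm(d); P=np.eye(3)-np.outer(d,d); A.append(P); b.append(P@o)
    return np.linalg.lstsq(np.vstack(A),np.hstack(b),rcond=None)[0]
def blobs(img,lo,hi,amin=8):
    hsv=cv2.cvtColor(img,cv2.COLOR_RGB2HSV); m=cv2.inRange(hsv,lo,hi)
    n,l,s,ce=cv2.connectedComponentsWithStats(m)
    return [(s[i].tolist(),ce[i].round(1).tolist()) for i in range(1,n) if s[i][4]>=amin]
R={'green':((50,100,30),(85,255,255)),'red':((0,180,100),(8,255,255)),'blue':((112,150,60),(130,255,255)),'white':((0,0,215),(180,30,255))}
E
python3 - <<'E'
from h import *
import cv2
for n,(x,y,w,h) in (("scene0",(215,165,150,100)),("side0",(205,165,160,110))):
    c=load(n)
    for k in R: print(n,k,[b for b in blobs(c["color"],*R[k]) if x<b[1][0]<x+w and y<b[1][1]<y+h])
    cv2.imwrite(f"pics/{n}crop.png",cv2.resize(c["color"][y:y+h,x:x+w,::-1],None,fx=5,fy=5,interpolation=cv2.INTER_CUBIC))
E
```

```text
scene0 green [([228, 187, 8, 7, 42], [231.5, 190.2]), ([270, 187, 8, 7, 43], [273.6, 190.2])]
scene0 red [([319, 177, 7, 7, 37], [321.9, 179.9]), ([291, 199, 8, 7, 42], [294.4, 202.0])]
scene0 blue [([336, 224, 8, 7, 44], [339.1, 227.2])]
scene0 white [([263, 192, 8, 7, 27], [266.8, 195.1]), ([276, 194, 16, 16, 94], [284.4, 202.8]), ([254, 201, 15, 15, 81], [261.0, 208.0]), ([297, 207, 17, 14, 99], [305.7, 214.8]), ([270, 211, 18, 17, 118], [278.7, 218.2]), ([314, 212, 22, 22, 147], [324.9, 224.3]), ([212, 218, 16, 13, 121], [219.5, 223.9]), ([290, 224, 20, 17, 130], [299.6, 230.8]), ([334, 232, 23, 29, 252], [345.8, 246.7]), ([311, 236, 21, 18, 140], [320.4, 243.0]), ([259, 262, 4, 6, 9], [260.7, 264.3])]
side0 green [([289, 212, 8, 6, 39], [292.3, 214.4]), ([336, 232, 9, 7, 45], [339.7, 235.1])]
side0 red [([268, 200, 7, 5, 29], [271.0, 202.0]), ([228, 237, 7, 7, 35], [230.9, 240.0])]
side0 blue [([230, 177, 6, 5, 27], [232.4, 179.1])]
side0 white [([248, 188, 6, 4, 19], [250.6, 189.7])]
```

View pics/scene0crop.png

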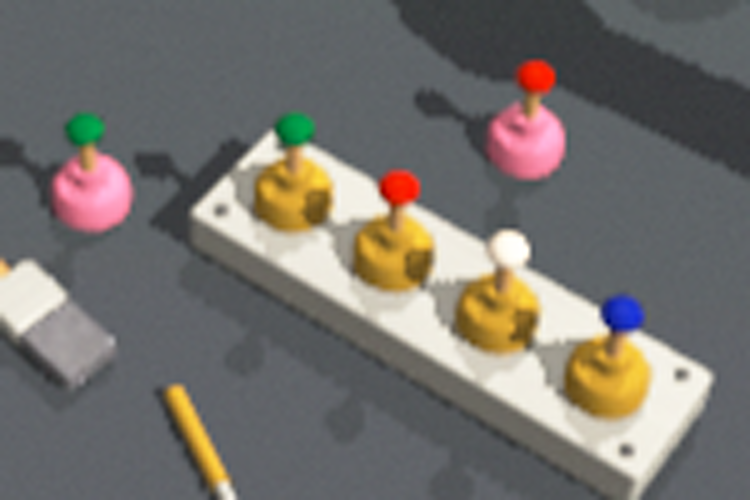

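View pics/side0crop.png

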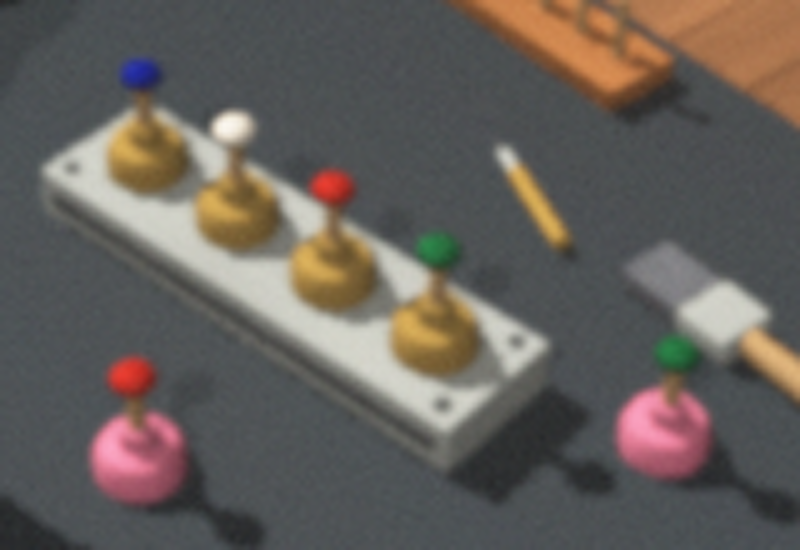

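The crops confirm it: the deep-green stone on brass stands at the end of the block row, at scene (273.6,190.2) and side (292.3,214.4). The green on pink at scene (231.5,190) is the decoy.

```bash
python3 - <<'E'
from h import *
from station import monitor
a=load("scene0");b=load("side0")
P={'mal':((273.6,190.2),(292.3,214.4)),'car':((294.4,202),(271,202)),'lap':((339.1,227.2),(232.4,179.1)),'qz':((317,214.5),(250.6,189.7)),'pinkG':((231.5,190.2),(339.7,235.1)),'pinkR':((321.9,179.9),(230.9,240))}
for k,(u,v) in P.items(): print(k,tri(a,u,b,v).round(4),onz(a,u,.1065 if 'pink' not in k else .0715).round(4),onz(b,v,.1065 if 'pink' not in k else .0715).round(4))
E
```

```text
mal [ 0.6066 -0.0721  0.1059] [ 0.6073 -0.072   0.1065] [ 0.6059 -0.0723  0.1065]
car [0.5951 0.002  0.1055] [0.5962 0.0021 0.1065] [0.594  0.0015 0.1065]
lap [0.5724 0.1504 0.1058] [0.5735 0.1503 0.1065] [0.5715 0.1503 0.1065]
qz [0.5834 0.0783 0.1063] [0.5838 0.0782 0.1065] [0.583  0.0785 0.1065]
pinkG [ 0.6768 -0.1833  0.0708] [ 0.6779 -0.1837  0.0715] [ 0.6754 -0.183   0.0715]
pinkR [ 0.446  -0.017   0.0704] [ 0.4471 -0.0166  0.0715] [ 0.4453 -0.0177  0.0715]
```

The triangulated stone centre is about (0.607, -0.072), with its top at 0.111. I'll travel there level at the current height, with the jaws closing on the way.

Emit:
{"method": "arm_command", "body": {"commands": [[[-0.3, 0.5, 0], [0, 0, 0]], [[-0.6, 1, 0], [0, 0, 0]], [[-0.6, 1, 0], [0, 0, 0]], [[-0.6, 1, 0], [0, 0, 0]], [[-0.6, 1, 0], [0, 0, 0]], [[-0.6, 1, 0], [0, 0, 0]], [[-0.6, 1, 0], [0, 0, 0]], [[-0.6, 1, 0], [0, 0, 0]], [[-0.6, 1, 0], [0, 0, 0]], [[-0.6, 1, 0], [0, 0, 0]], [[-0.6, 1, 0], [0, 0, 0]], [[-0.6, 1, 0], [0, 0, 0]], [[-0.6, 1, 0], [0, 0, 0]], [[-0.6, 1, 0], [0, 0, 0]], [[-0.6, 1, 0], [0, 0, 0]], [[-0.6, 1, 0], [0, 0, 0]], [[-0.6, 1, 0], [0, 0, 0]], [[-0.6, 1, 0], [0, 0, 0]], [[-0.6, 1, 0], [0, 0, 0]], [[-0.3, 0.5, 0], [0, 0, 0]]], "jaw": 255}}

```text
clock: 2.15
tcp_pos: [0.4834, 0.1194, 0.2393]
ee_rot: [[0.442, 0.897, 0.0], [0.897, -0.442, -0.001], [-0.001, 0.001, -1.0]]
ft_force: [-0.7, 0.7, -0.7]
opening: 0.0003
```

Emit:
{"method": "arm_command", "body": {"commands": [[[-0.3, 0.5, 0], [0, 0, 0]], [[-0.6, 1, 0], [0, 0, 0]], [[-0.6, 1, 0], [0, 0, 0]], [[-0.6, 1, 0], [0, 0, 0]], [[-0.6, 1, 0], [0, 0, 0]], [[-0.6, 1, 0], [0, 0, 0]], [[-0.6, 1, 0], [0, 0, 0]], [[-0.6, 1, 0], [0, 0, 0]], [[-0.6, 1, 0], [0, 0, 0]], [[-0.6, 1, 0], [0, 0, 0]], [[-0.2, 0.3, 0], [0, 0, 0]], [[0, 0, 0], [0, 0, 0]], [[0, 0, 0], [0, 0, 0]]]}}

```text
clock: 3.45
tcp_pos: [0.6068, -0.0674, 0.2391]
ee_rot: [[0.437, 0.9, -0.001], [0.9, -0.437, 0.002], [0.001, -0.001, -1.0]]
ft_force: [-0.1, 1.0, 0.5]
opening: 0.0002
```

```bash
cat > look.py <<'E'
import sys
from h import *
from station import monitor, viewer
n=sys.argv[1]
s=monitor.get_state(); c=viewer.read_camera("wrist")
cv2.imwrite(f"pics/{n}.png",c["color"][:,:,::-1])
H=c["hand_eye"];Rw=np.array(s["ee_rot"]);p=np.array(s["tcp_pos"])
print("tcp",p.round(4),"clock",s["clock"],"ft",np.round(s["ft_force"],2),"op",s["opening"])
Rt=Rw@H[:3,:3]; o=p+Rw@H[:3,3]
for st,uv in blobs(c["color"],*R['green'],40):
    d=Rt@np.array([(uv[0]-c["cx"])/c["fx"],(uv[1]-c["cy"])/c["fy"],1.])
    X=o+d*(.1065-o[2])/d[2]; e=Rw.T@(X-p)
    print(st,uv,"X",X.round(4),"tool delta",e.round(4))
E
python3 look.py w1
```

```text
tcp [ 0.6068 -0.0674  0.2391] clock 3.45 ft [-0.08  1.01  0.52] op 0.00021207796947784644
[263, 192, 29, 27, 613] [277.0, 205.0] X [ 0.6066 -0.0704  0.1065] tool delta [-0.003   0.0013  0.1326]
[198, 296, 22, 17, 175] [210.6, 301.9] X [ 0.659  -0.1599  0.1065] tool delta [-0.0606  0.0876  0.1324]
```

View pics/w1.png

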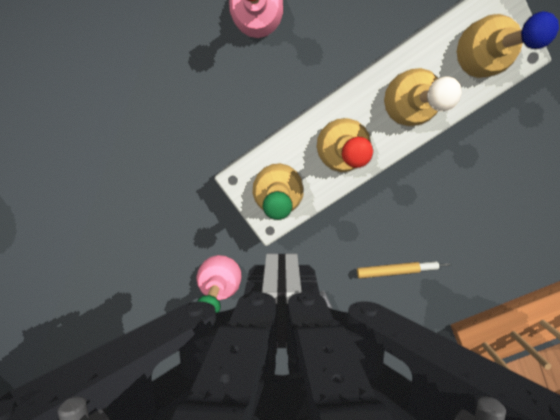

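The wrist view agrees to within 2 mm: malachite at (277,205), the pink decoy's green stone at (210,302). I'll correct -3 mm in x and +1.5 mm in y, and descend to about 15 mm above the crown.

Emit:
{"method": "arm_command", "body": {"commands": [[[-0.15, 0.08, 0], [0, 0, 0]], [[0, 0, 0.5], [0, 0, 0]], [[0, 0, 1], [0, 0, 0]], [[0, 0, 1], [0, 0, 0]], [[0, 0, 1], [0, 0, 0]], [[0, 0, 1], [0, 0, 0]], [[0, 0, 0.5], [0, 0, 0]], [[0, 0, 0.25], [0, 0, 0]], [[0, 0, 0], [0, 0, 0]], [[0, 0, 0], [0, 0, 0]], [[0, 0, 0], [0, 0, 0]]]}}

```text
clock: 4.6
tcp_pos: [0.6081, -0.0727, 0.1355]
ee_rot: [[0.438, 0.899, 0.002], [0.899, -0.438, -0.0], [0.001, 0.002, -1.0]]
ft_force: [1.1, -1.1, -0.7]
opening: 0.0
```

```bash
python3 look.py w2; python3 - <<'E'
from h import *
from station import viewer
for n,(x,y,w,h) in (("scene",(225,140,110,80)),("side",(245,160,110,80))):
    c=viewer.read_camera(n); np.savez(f"pics/{n}2.npz",**c)
    print([b for b in blobs(c["color"],*R['green'])])
    cv2.imwrite(f"pics/{n}2.png",cv2.resize(c["color"][y:y+h,x:x+w,::-1],None,fx=6,fy=6,interpolation=cv2.INTER_CUBIC))
a=cv2.imread("pics/scene2.png");b=cv2.imread("pics/side2.png")
cv2.imwrite("pics/both2.png",cv2.resize(np.hstack([a,b]),(800,290)))
E
```

```text
tcp [ 0.6081 -0.0727  0.1355] clock 4.6 ft [ 1.12 -1.12 -0.74] op 1.738587468911192e-05
[261, 229, 45, 36, 997] [283.6, 243.5] X [ 0.6032 -0.0686  0.1065] tool delta [ 0.0015 -0.0062  0.029 ]
[([175, 96, 16, 9, 59], [183.0, 99.6]), ([187, 106, 16, 19, 132], [195.2, 115.7]), ([129, 112, 59, 37, 678], [149.8, 128.9]), ([221, 127, 24, 17, 328], [232.3, 134.8]), ([228, 187, 8, 7, 46], [231.4, 190.2]), ([270, 187, 8, 7, 44], [273.5, 190.2]), ([415, 256, 27, 31, 638], [428.1, 271.2])]
[([146, 174, 27, 21, 364], [159.1, 184.0]), ([288, 212, 9, 6, 42], [292.1, 214.5]), ([336, 232, 9, 7, 42], [340.0, 235.2]), ([331, 333, 41, 39, 1231], [350.6, 351.9]), ([489, 345, 55, 58, 604], [521.7, 372.8]), ([447, 387, 5, 6, 8], [448.9, 389.8]), ([451, 395, 42, 25, 523], [467.8, 410.9]), ([432, 400, 4, 6, 9], [433.3, 403.0]), ([510, 402, 19, 18, 117], [518.9, 411.2]), ([418, 406, 5, 5, 12], [420.1, 407.7]), ([426, 414, 10, 6, 25], [430.0, 417.2])]
```

View pics/both2.png

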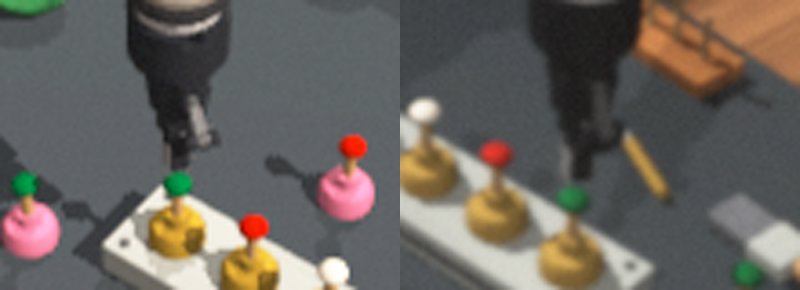

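View pics/w2.png

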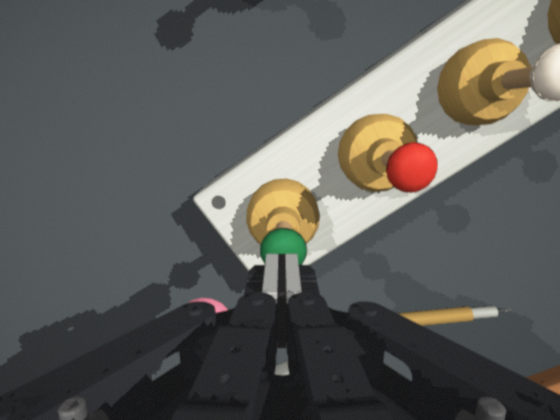

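The fingers are above the green stone in all three views. Wrist and earlier estimates both say to shift about +1 mm in x and -2 mm in y. I'll correct that and stop just short of contact.

Emit:
{"method": "arm_command", "body": {"commands": [[[0.04, -0.1, 0], [0, 0, 0]], [[0, 0, 0.2], [0, 0, 0]], [[0, 0, 0.2], [0, 0, 0]], [[0, 0, 0.2], [0, 0, 0]], [[0, 0, 0.05], [0, 0, 0]], [[0, 0, 0], [0, 0, 0]], [[0, 0, 0], [0, 0, 0]], [[0, 0, 0], [0, 0, 0]]]}}

```text
clock: 5.55
tcp_pos: [0.606, -0.071, 0.1215]
ee_rot: [[0.438, 0.899, 0.0], [0.899, -0.438, -0.0], [0.0, 0.0, -1.0]]
ft_force: [0.8, -0.5, 0.7]
opening: 0.0
```

```bash
python3 - <<'E'
from h import *
from station import viewer,monitor
for n,(x,y,w,h) in (("scene",(235,150,80,60)),("side",(255,175,80,60))):
    c=viewer.read_camera(n)
    print([b for b in blobs(c["color"],*R['green']) if x<b[1][0]<x+w and y<b[1][1]<y+h])
    cv2.imwrite(f"pics/{n}3.png",cv2.resize(c["color"][y:y+h,x:x+w,::-1],(400,300),interpolation=cv2.INTER_CUBIC))
    s=monitor.get_state(); print(s["ft_force"],s["tcp_pos"],s["clock"])
cv2.imwrite("pics/both3.png",np.hstack([cv2.imread("pics/scene3.png"),cv2.imread("pics/side3.png")]))
E
```

```text
[([270, 189, 8, 5, 27], [274.0, 191.2])]
[-0.14170683 -1.25865365 -0.06763255] [ 0.60599453 -0.07094807  0.12150712] 5.6
[([289, 215, 7, 3, 18], [292.1, 215.8])]
[ 0.48325492  1.40646768 -0.99232677] [ 0.60600759 -0.07093607  0.12150173] 5.65
```

View pics/both3.png

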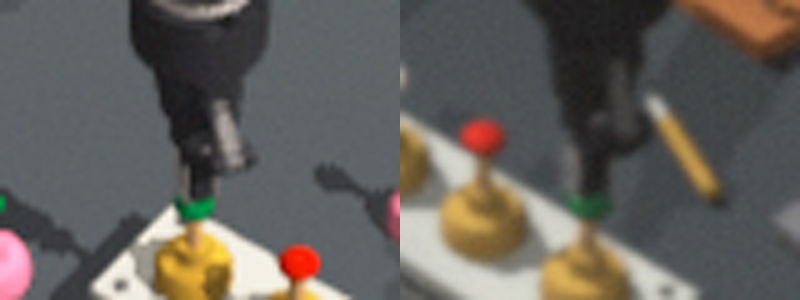

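The tips are centred on the stone and not yet touching: about 0 N, predicted gap 2.5 mm. Next I press by 8.5 mm of travel, about 6 mm of give.

Emit:
{"method": "arm_command", "body": {"commands": [[[0, 0, 0.1], [0, 0, 0]], [[0, 0, 0.1], [0, 0, 0]], [[0, 0, 0.1], [0, 0, 0]], [[0, 0, 0.1], [0, 0, 0]], [[0, 0, 0.03], [0, 0, 0]], [[0, 0, 0], [0, 0, 0]], [[0, 0, 0], [0, 0, 0]]]}}

```text
clock: 6.35
tcp_pos: [0.6062, -0.071, 0.1132]
ee_rot: [[0.438, 0.899, 0.001], [0.899, -0.438, -0.0], [0.0, 0.001, -1.0]]
ft_force: [0.2, 0.5, 5.1]
opening: -0.0002
```

```bash
python3 - <<'E'
from h import *
from station import viewer,monitor
for n,(x,y,w,h) in (("scene",(235,150,80,60)),("side",(255,175,80,60))):
    c=viewer.read_camera(n)
    print([b for b in blobs(c["color"],*R['green']) if x<b[1][0]<x+w and y<b[1][1]<y+h])
    cv2.imwrite(f"pics/{n}4.png",cv2.resize(c["color"][y:y+h,x:x+w,::-1],(400,300),interpolation=cv2.INTER_CUBIC))
    s=monitor.get_state(); print(s["ft_force"],s["tcp_pos"],s["clock"])
cv2.imwrite("pics/both4.png",np.hstack([cv2.imread("pics/scene4.png"),cv2.imread("pics/side4.png")]))
E
```

```text
[([270, 191, 8, 4, 23], [273.8, 192.6])]
[-0.40299237  1.18549839  4.36966729] [ 0.60618769 -0.07098228  0.11312262] 6.4
[([291, 217, 5, 2, 9], [293.2, 217.6])]
[0.35930714 0.26454372 5.15630501] [ 0.60614547 -0.07098131  0.11304018] 6.45
```

View pics/both4.png

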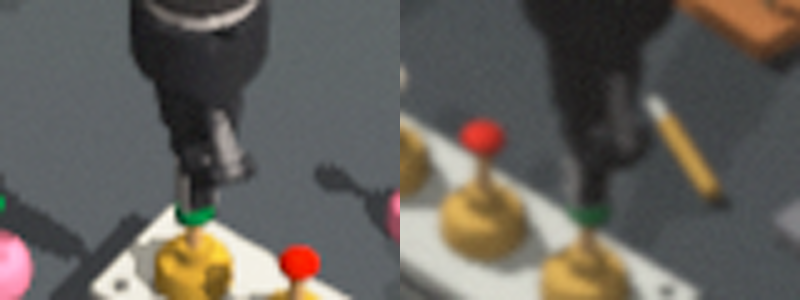

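At 5.0 N the stick has given about 6 mm, and the stone in view has sunk with it. Pressed since about 6.1 s. I'll hold until about 8.2 s, then lift off straight up.

Emit:
{"method": "arm_command", "body": {"commands": [[[0, 0, 0], [0, 0, 0]], [[0, 0, 0], [0, 0, 0]], [[0, 0, 0], [0, 0, 0]], [[0, 0, 0], [0, 0, 0]], [[0, 0, 0], [0, 0, 0]], [[0, 0, 0], [0, 0, 0]], [[0, 0, 0], [0, 0, 0]], [[0, 0, 0], [0, 0, 0]], [[0, 0, 0], [0, 0, 0]], [[0, 0, 0], [0, 0, 0]], [[0, 0, 0], [0, 0, 0]], [[0, 0, 0], [0, 0, 0]], [[0, 0, 0], [0, 0, 0]], [[0, 0, 0], [0, 0, 0]], [[0, 0, 0], [0, 0, 0]], [[0, 0, 0], [0, 0, 0]], [[0, 0, 0], [0, 0, 0]]]}}

```text
clock: 8.15
tcp_pos: [0.606, -0.0709, 0.1128]
ee_rot: [[0.438, 0.899, 0.0], [0.899, -0.438, -0.0], [0.0, 0.0, -1.0]]
ft_force: [0.6, -1.1, 4.8]
opening: -0.0001
```

Emit:
{"method": "arm_command", "body": {"commands": [[[0, 0, -0.1], [0, 0, 0]], [[0, 0, -0.1], [0, 0, 0]], [[0, 0, -0.1], [0, 0, 0]], [[0, 0, -0.1], [0, 0, 0]], [[0, 0, -0.2], [0, 0, 0]], [[0, 0, -0.5], [0, 0, 0]], [[0, 0, -1], [0, 0, 0]], [[0, 0, -1], [0, 0, 0]], [[0, 0, -1], [0, 0, 0]], [[0, 0, -1], [0, 0, 0]], [[0, 0, -1], [0, 0, 0]], [[0, 0, -1], [0, 0, 0]], [[0, 0, -1], [0, 0, 0]], [[0, 0, -0.5], [0, 0, 0]], [[0, 0, 0], [0, 0, 0]], [[0, 0, 0], [0, 0, 0]], [[0, 0, 0], [0, 0, 0]]]}}

```text
clock: 9.85
tcp_pos: [0.6051, -0.0706, 0.2832]
ee_rot: [[0.438, 0.899, -0.003], [0.899, -0.438, 0.0], [-0.001, -0.003, -1.0]]
ft_force: [1.4, -0.7, -0.7]
opening: 0.0003
```

```bash
python3 look.py w5; python3 - <<'E'
from h import *
from station import viewer,monitor
cs={}
for n,(x,y,w,h) in (("scene",(215,165,150,100)),("side",(205,165,160,107))):
    c=viewer.read_camera(n); cs[n]=c
    for k in('green','red','blue'): print(n,k,[b for b in blobs(c["color"],*R[k]) if x<b[1][0]<x+w and y<b[1][1]<y+h])
    cv2.imwrite(f"pics/{n}5.png",cv2.resize(c["color"][y:y+h,x:x+w,::-1],(400,267),interpolation=cv2.INTER_CUBIC))
cv2.imwrite("pics/both5.png",np.hstack([cv2.imread("pics/scene5.png"),cv2.imread("pics/side5.png")]))
s=monitor.get_state(); print(s["ft_force"],s["tcp_pos"],s["clock"],np.abs(s["qvel"]).max())
E
```

```text
tcp [ 0.6051 -0.0706  0.2832] clock 9.85 ft [ 1.38 -0.67 -0.66] op 0.00026208230982322677
[270, 182, 25, 23, 462] [282.0, 193.3] X [ 0.6068 -0.0704  0.1065] tool delta [0.0011 0.0019 0.1767]
[0, 185, 12, 49, 398] [4.2, 209.4] X [ 0.5073 -0.309   0.1065] tool delta [-0.257   0.0171  0.1769]
[210, 276, 21, 19, 320] [219.7, 285.2] X [ 0.6634 -0.1667  0.1065] tool delta [-0.0606  0.095   0.1765]
scene green [([228, 187, 8, 7, 41], [231.5, 190.3]), ([270, 187, 8, 7, 44], [273.5, 190.2])]
scene red [([319, 177, 7, 7, 35], [321.9, 180.0]), ([291, 199, 8, 7, 42], [294.4, 202.0])]
scene blue [([336, 224, 8, 7, 44], [339.1, 227.2])]
side green [([288, 212, 9, 6, 40], [292.1, 214.5]), ([336, 232, 9, 7, 45], [339.7, 235.1])]
side red [([268, 200, 7, 5, 29], [271.0, 202.0]), ([228, 237, 7, 7, 35], [230.9, 240.0])]
side blue [([229, 177, 7, 5, 30], [232.3, 179.2])]
[ 0.36977697  0.25642957 -0.40463769] [ 0.60535127 -0.0707574   0.28362812] 10.0 0.0078079077041491385
```

View pics/both5.png

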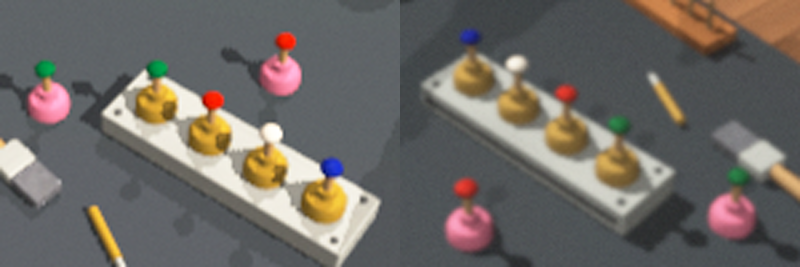

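The stone is back at its original pixels (scene (273.5,190.2), side (292.1,214.5)) and nothing else has moved. The fingertips are about 165 mm above the crown.

```bash
python3 -c "
from station import order
print(order.close_job())"
```

```text
the job is handed in; nothing more can be done
None
```

I pressed the malachite stone (deep green, on the brass stand at the end of the block row) with the shut fingertips, let it spring back, and handed the job in.

- **Press:** the stick gave about 6 mm of its 14 mm, at a measured 4.4–5.2 N. It was held from about 6.1 s to 8.2 s on the clock.
- **Withdrawal:** I then lifted straight up. The fingertips ended about 165 mm above the crown, with the wrist force back to about zero.
- **Last checks:** the malachite stone is back within 0.2 px of its starting position in both fixed views. The carnelian, the lapis and both pink decoys are also where they were; the quartz I judged only by eye, and it looks unmoved. The last pictures were taken at about 10 s of the 32 s limit.
- **Disagreement:** the camera estimates of the stone's position differed by up to about 2 mm. I used a value between them, and the final wrist view was within about 2 mm of where I pressed. No check failed.

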